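# Show the crown margin mark to the macro camera with an inspection mirror

### The job

Switch on the inspection light at its control unit by flipping the toggle over to its on stop, then take the inspection mirror off its stand by the handle and hold it steady in the air in front of the gold crown, at the viewing place, turned so that the macro camera sees the red mark below the crown's bulge near the middle of the glass. Do not bump the station (camera, holder and dental cast) with the mirror or the robot, and leave the other things on the bench where they are. Finish while still holding the mirror at that angle: do not put it down.

Things in the scene. Friction and masses are not known exactly. Their poses are not given: they have to be found in the camera images.
- station: Fixed inspection station: white base plate, steel column 320 mm high at its far end, macro camera with ring light, model holder with a dental cast of five teeth, the middle one a gold crown. Origin on the bench right below the viewing place; +x from there to the cast, z up. Plate x 35 to 235, y +-75, 10 mm thick; cast and holder from x 40 mm (foot x 30, below z 22), y +-49, top z 94; column x 205.
- view (a point): The viewing place: the point in the air where the centre of the mirror's glass belongs, 60 mm above the bench, before the crown on the robot's side (station 0, 0, 60 mm). Axes as the station. Nothing stands between it and lens or mark.
- marker (a point): The red mark, a 4 mm dot on the side of the gold crown that faces the viewing place, under the crown's bulge, hidden from the camera (station 43, 0, 85 mm; 50 mm from the viewing place).
- lens (a point): Centre of the front of the macro camera's lens (station 100, 0, 233 mm; 200 mm from the viewing place). It looks at the viewing place. From here the camera (ring light 62 mm across, 110 mm long) runs up and away, 30 degrees from vertical, towards the station's +x.
- aim (a point): Point in the air on the line from mark to lens, a fifth of the way from the mark (station 55, 0, 115 mm). By the law of reflection the camera sees the mark in the middle of a glass at the viewing place when the line square to the bright face through its centre passes through this point, 77 mm away: the face then leans 45 degrees from vertical to the station's +x.
- mirror: Inspection mirror, loose, about 55 g: blue square handle 11 x 11 x 130 mm, thin steel neck, round head on a locked swivel. Origin on the handle's axis at the place to grip, midway between the stand's uprights (to 3 mm). +x along the handle to the head, z up as it lies; handle from x -70 to 60 mm. It balances some 16 mm headward of the origin.
- glass: The mirror's head, rigid on it: round glass in a steel rim, 32 mm across, 3.5 mm thick, bright on one side only. Origin: centre of the bright face, at 106, 0, -8.5 mm in the mirror's frame. z points square out of the bright face: the mirror's z turned 25 degrees towards the mirror's +x (away from the handle). y as the mirror's y.
- stand: Fixed mirror stand: steel foot 120 x 56 x 8 mm, two slotted uprights 8 mm thick, 30 mm wide, 60 mm high, 48 mm either side of the origin along x; slots open at the top, 17 mm wide, floor at 49 mm. The handle lies level in them, its axis 54.5 mm above the bench, the head beyond the +x end. Origin on the bench under the foot's centre.
- light_unit: Light control unit, fixed: a white box 110 x 120 mm, 52 mm high, with a steel bat toggle in the middle of its top and a black dimmer knob (26 mm across, 12 mm high) at its far right corner. Origin: on the bench under its centre; +x is the direction in which the toggle is flipped to on.
- light_switch (a joint): The toggle's angle: 0 = off, leaning 26 degrees to the unit's -x (towards the robot); 0.9 rad = on, leaning 26 degrees to +x. Pivot 58 mm above the bench over the unit's origin, axis the unit's y; 55 mm long, 9 to 13 mm thick. Over-centre: past upright (0.45) it falls to the stop by itself and stays. Takes under 2 N at the tip.
- switch_tip (a point): The tip of the toggle (near its round end, 53 mm from the pivot).
- tweezers: Bystander, to be left alone: steel tweezers, 120 mm long, lying on the teal mat; origin at the middle of the underside
- carver: Bystander, to be left alone: wax carver with a red handle, 145 mm long, lying on the teal mat; origin under the middle of the handle
- jaw_cast: Bystander, to be left alone: white plaster jaw cast with teeth, about 50 x 60 mm and 35 mm high; origin at the centre of the underside
- mix_cup: Bystander, to be left alone: small steel mixing cup, 48 mm across, 32 mm high; origin at the centre of the underside
- powder_jar: Bystander, to be left alone: white jar with a blue cap, 42 mm across, 52 mm high; origin at the centre of the underside
- liquid_bottle: Bystander, to be left alone: amber bottle with a white cap, 36 mm across, 85 mm high; origin at the centre of the underside
- bench_brush: Bystander, to be left alone: bench brush, 160 mm long, lying flat; origin near its middle
There are look-alikes about, which are no part of the job. Leave any green look-alike of the mirror alone.

How it is judged:
On the way, in this order (a step that is already met when the one before it is completed fails the run):
1. the light toggle is over at its on stop (value of joint light_switch above 0.8 rad), for 0.2 s.
2. the mirror is in the fingers, off its stand (contact force between the fingers and mirror above 1 N and contact force between mirror and stand below 0.05 N and contact force between mirror and station below 0.05 N and contact force between mirror and light_unit below 0.05 N and height (world z) of mirror above 0.07 m), for 0.2 s.
3. the glass is at the viewing place and turned so that the camera sees the red mark in it (x of aim in the frame of glass between -0.008 and 0.008 m and y of aim in the frame of glass between -0.008 and 0.008 m and z of aim in the frame of glass above 0.03 m and x of glass in the frame of view between -0.015 and 0.015 m and y of glass in the frame of view between -0.015 and 0.015 m and z of glass in the frame of view between -0.015 and 0.015 m and contact force between the fingers and mirror above 1 N and contact force between mirror and stand below 0.05 N and contact force between mirror and station below 0.05 N and contact force between mirror and light_unit below 0.05 N), for 0.3 s.
At the end, for the whole second after the job is handed in: Toggle above 0.8 rad; mirror at rest in the fingers, touching no stand, station or unit, its grip over 60 mm up; glass centre within 15 mm of the viewing place along each station axis; the square line through it passes the aim point within 8 mm along glass x and y (about 6 degrees) (all of step 3 and value of joint light_switch above 0.8 rad and linear speed of mirror below 0.015 m/s and angular speed of mirror below 0.1 rad/s and height (world z) of mirror above 0.06 m); the arm keeps its last pose, push and grip.
It fails at once if the station is bumped (more than 2 N) (contact force between station and anything else above 2 N).
It fails at once if a bystander is shifted more than 20 mm or knocked over (distance of any of tweezers, carver, jaw_cast, mix_cup, powder_jar, liquid_bottle, bench_brush from where it was at the start of the episode above 0.02 m or angle between any of jaw_cast, mix_cup, powder_jar, liquid_bottle's own z axis and vertical above 0.6 rad).
It also fails if it takes over 58 s, if anything falls off the work surface, if the arm or the gripper's body presses on something with over 40 N, if the wrist force passes 120 N, or if a joint passes its speed limit or range.

### The arm

A 6-joint arm with a two-finger parallel gripper is mounted at the origin on the work surface. World frame = base frame: x ahead of the robot, y to its left, z up, the work surface at z = 0. Lengths are in m, angles in rad, forces in N, time in s.
With the tool pointing down it reaches from about 0.375 to 0.925 m from the base axis. Payload 5.7 kg.
Tool frame: the origin (TCP) lies on the centre line of the jaws, within the pads' length; the fingertips stand 14 mm ahead of it and the grasp point (between the pads) lies 5 mm behind it; z points along the fingers, y is the line along which they close (so a half turn about z gives the same grasp; the last joint's range is limited). The gripper opens to 85 mm and grips with 20 to 120 N. Pads are 22 mm wide; open, the fingers measure 114 mm over their backs; the gripper's body (76 mm by 85 mm) begins 54 mm behind the grasp point. The pads swing forward as they close: fully open they stand 13 mm farther back than shut.
Start: joints at [1.012, 0.359, 1.51, -0, 1.272, -0.115], TCP at [0.258, 0.542, 0.245] pointing down, gripper open.
Joint ranges: [-2.97, 2.97], [-1.01, 2.36], [0.21, 2.38], [-0.96, 4.11], [0.2, 2.71], [-2.98, 2.98]. Speed limits (rad/s): [2.39, 2.39, 3.14, 3.14, 3.14, 3.14].

### API

Orientations are given as a 3x3 rotation matrix whose columns are the frame's x, y, z axes.
In Python, from workcell import env gives the robot as it stands. The module is installed in compiled form; this text tells all that it offers.
- The arm moves only by the shell command python3 -m creep 'ROWS' [OPENING] [FORCE]. ROWS is JSON, a list that holds one entry, the list of rows, each a list of 6 numbers: the shift along the tool's x, y, z in cm, then the turn, a rotation vector about the tool's x, y, z in degrees. In form: [[[x, y, z, wx, wy, wz], ...]]. A call has 1 to 5 rows; each row is the pose to reach, as a shift and turn from the pose commanded when the call began, along the tool's axes at that moment; what a row does not reach only later rows make up. A row lasts 1/10 s, in which the tool goes at most 50 mm and 8.59 degrees, less where a joint would pass 70% of its speed; a pose out of reach is approached as far as the arm can. A call with a gripper value outside its range is refused whole. OPENING is the opening, from -1 (shut) to 1 (fully open), set as the call begins (- or left out, the last holds). The fingers move at their own pace and stop on an object; FORCE is the grip in N (left out, the last holds). Time passes only in rows, so rows that repeat a pose let the fingers close. It gives the time, the measured TCP pose, the force, the opening and the grip force at its end, in the units of the state.
- env.get_state(): the state, without advancing time (a new reading comes with each control period).
- env.grab_frame(name): name is "scene" or "top"; returns the picture (420x560x3 uint8, red, green, blue); there is no depth.
- env.camera_info(name): a dict with "camera_matrix" (3x3 intrinsics, pixels), "eye" and "rotation" of the camera in the world. Camera axes: x right, y up, looking along -z (the intrinsics and any distortion apply to the point x, -y, -z); pixel columns grow to the right and rows downward; lengths in m; the calibration is good to about 2 mm. A picture is of the moment at which its call begins. camera_info takes no time and is no camera call.
- env.job_done(): hands the job in; it is judged then, once.
The state is a dict: "t": time; "joints": joint angles; "joint_velocities": joint speeds; "joint_efforts": joint torques, N m; "position": TCP position; "tool_rot": TCP orientation; "ft_force": force on the tool from outside, world axes, zero at the start; "torque": the same for the moment, N m; "width": finger opening in m; "grasp_force": force on a finger pad.
Only numpy, scipy, OpenCV 4.12 (cv2) and the standard library are available. Lean on these libraries where they do the work, as an engineer would, in place of code of your own. Each camera call takes 0.05 s, during which the arm holds its last target. There are 200 camera calls.

## Working session

There is one attempt and no reset: what is moved stays moved. The work goes in short steps, Python scripts to look and compute and a shell command to move; the robot and the scene stay as the last step left them, time stands still between calls to the robot, and variables do not carry over. Pictures are saved under pics/ and viewed, at most 10 in all, crops included, and the job is handed in when it is done.

```bash
mkdir -p pics; python3 - <<'E'
from workcell import env
import cv2
for n in("scene","top"):
    f=env.grab_frame(n); cv2.imwrite(f"pics/{n}0.png",cv2.resize(f[:,:,::-1],(800,600),interpolation=cv2.INTER_CUBIC))
    c=env.camera_info(n); print(n,{k:(v.round(4).tolist() if hasattr(v,'round') else v) for k,v in c.items()})
s=env.get_state(); print(s)
E
```

```text
scene {'camera_matrix': [[444.7539, 0.0, 280.2532], [0.0, 444.7539, 210.8076], [0.0, 0.0, 1.0]], 'eye': [1.3784, -0.0685, 0.9588], 'rotation': [[0.1627, -0.6735, 0.721], [0.9867, 0.1127, -0.1173], [-0.0023, 0.7305, 0.6829]]}
top {'camera_matrix': [[439.9884, 0.0, 274.6836], [0.0, 439.9884, 211.5269], [0.0, 0.0, 1.0]], 'eye': [0.3603, 0.0743, 1.6488], 'rotation': [[0.0286, 0.9936, -0.1094], [-0.9996, 0.0288, 0.0007], [0.0038, 0.1093, 0.994]]}
{'t': 0.1, 'joints': array([ 1.01188559e+00,  3.59449554e-01,  1.51135180e+00,  3.10523335e-05,
        1.27254181e+00, -1.15094686e-01]), 'joint_velocities': array([-0.00121464, -0.00153687, -0.00343517, -0.00108893,  0.00040764,
       -0.00039285]), 'joint_efforts': array([-1.77154075e-04, -5.28654778e+01, -2.79353142e+01, -9.16006752e-05,
        5.12815095e-03,  2.22844608e-05]), 'position': array([0.25729777, 0.54134692, 0.24451728]), 'tool_rot': array([[-9.03115633e-01,  4.29396373e-01, -9.53392059e-04],
       [ 4.29397369e-01,  9.03114468e-01, -1.46839596e-03],
       [ 2.30498264e-04, -1.73551539e-03, -9.99998467e-01]]), 'ft_force': array([ 0.2582375 ,  1.18654796, -0.62199698]), 'torque': array([ 0.01779982, -0.00740646,  0.09901047]), 'grasp_force': 0.0, 'width': 0.08540377759564513}
```

View pics/scene0.png

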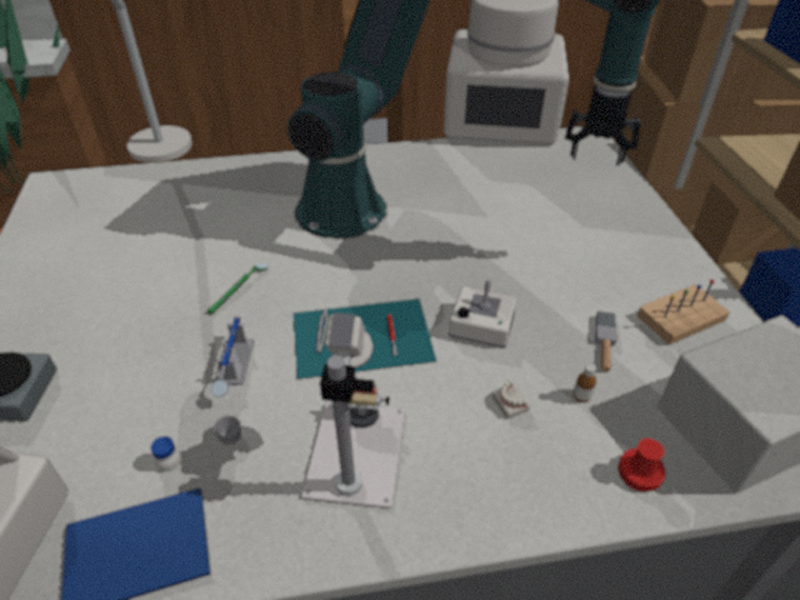

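View pics/top0.png

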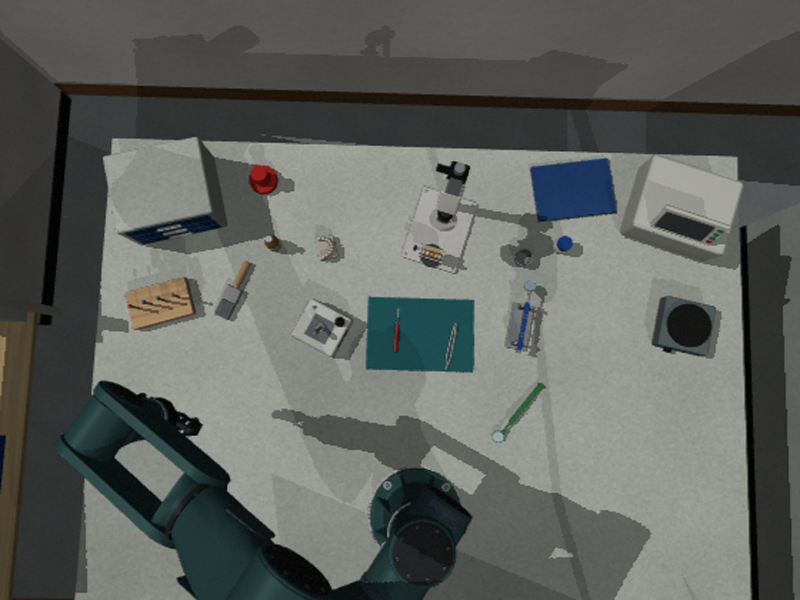

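Candidates: the mirror is the blue one on the steel stand, top (525,320), scene (230,350). The green look-alike lies at top (520,410), scene (238,288). The light unit is the white box with the toggle, top (323,328), scene (485,315); other boxes at top (165,190), (685,205) and (685,325) are not it. The station is at top (440,225), scene (355,440). I choose the blue mirror on the stand and check it in close crops.

```bash
cat > look.py <<'E'
import cv2,numpy as np
def tile(f,cx,cy,w,h,W=400,H=300):
    k=W/w; x0,y0=cx-w/2,cy-h/2
    M=np.array([[k,0,-x0*k+k/2-.5],[0,k,-y0*k+k/2-.5]])
    o=cv2.warpAffine(f[:,:,::-1].copy(),M,(W,H),flags=cv2.INTER_CUBIC)
    s=10
    for u in range(int(np.ceil(x0/s))*s,int(x0+w)+1,s):
        X=int((u-x0)*k); cv2.line(o,(X,0),(X,5),(0,0,255),1); cv2.putText(o,str(u),(X+1,14),0,.33,(0,0,255),1)
    for v in range(int(np.ceil(y0/s))*s,int(y0+h)+1,s):
        Y=int((v-y0)*k); cv2.line(o,(0,Y),(5,Y),(0,0,255),1); cv2.putText(o,str(v),(7,Y+4),0,.33,(0,0,255),1)
    return o
def mosaic(f,L,name):
    t=[tile(f,*a) for a in L]
    cv2.imwrite(name,np.vstack([np.hstack(t[:2]),np.hstack(t[2:])]) if len(t)==4 else np.hstack(t))
E
python3 - <<'E'
from workcell import env
from look import *
mosaic(env.grab_frame("top"),[(227,230,64,48),(367,222,80,60),(308,160,112,84),(370,205,48,36)],"pics/t1.png")
mosaic(env.grab_frame("scene"),[(338,218,72,54),(161,250,88,66),(248,300,128,96),(158,262,48,36)],"pics/s1.png")
E
```

```text
(no output)
```

View pics/t1.png

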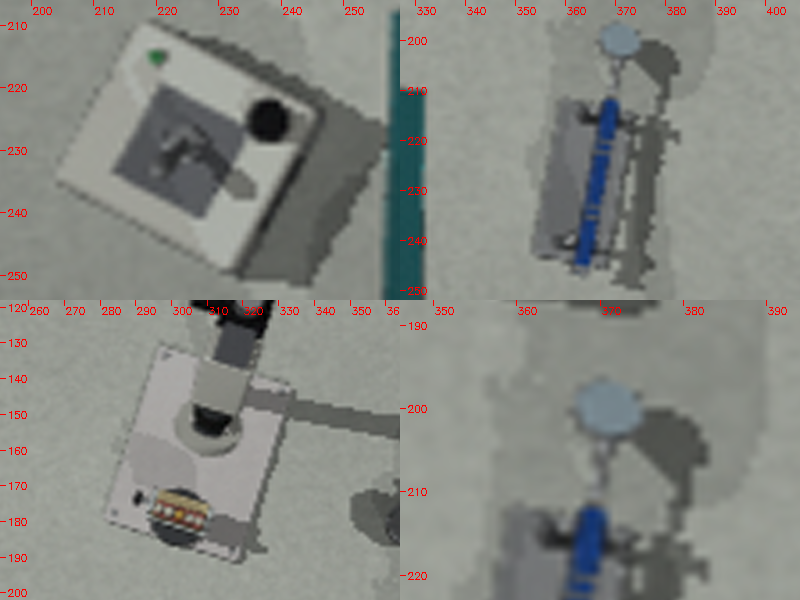

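View pics/s1.png

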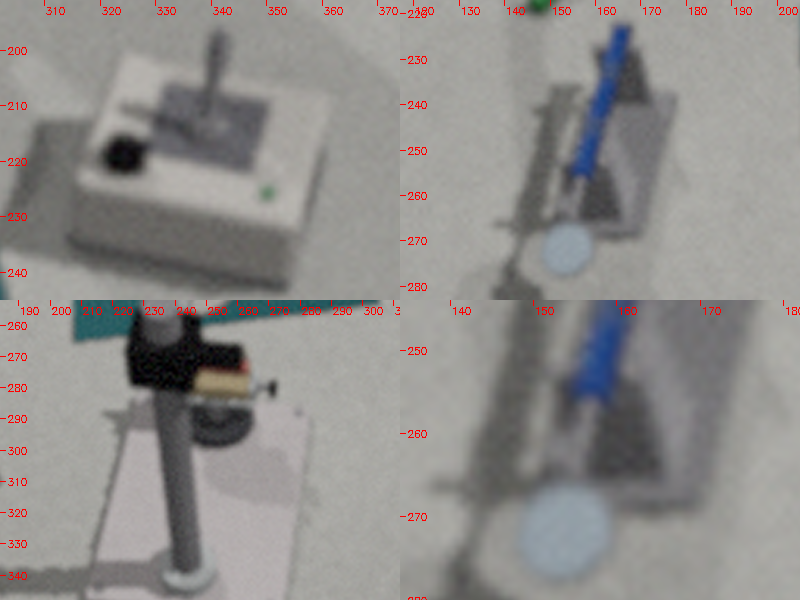

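The top view shows the light unit with its box corners at (218.7,209.5), (246.5,223.3), (204,235) and (233,249.5), and the knob at (238,225). The blue handle runs from (369,212) to (363,245) and the glass is at (371,200). The station plate corners are at (296,131), (334,141), (320,191) and (281,180). The scene view agrees: toggle tip at (341,197), leaning to the robot, and the glass at (154,272). The blue one with its handle in the stand is the right mirror. Next I fit the poses.

```bash
cat > geo.py <<'E'
import numpy as np, cv2, json
from workcell import env
from scipy.optimize import least_squares
from scipy.spatial.transform import Rotation as Ro
def proj(n,P):
    c=env.camera_info(n); q=(np.atleast_2d(P)-c["eye"])@np.array(c["rotation"])
    q=q*[1,-1,-1]; u=q@np.array(c["camera_matrix"]).T; return u[:,:2]/u[:,2:]
def T(p,L):
    c,s=np.cos(p[2]),np.sin(p[2]); L=np.atleast_2d(L)/1000.
    return np.c_[p[0]+c*L[:,0]-s*L[:,1],p[1]+s*L[:,0]+c*L[:,1],L[:,2]]
def fit(obs,p0):  # obs: list (cam, local mm, pixel)
    def r(p): return np.concatenate([proj(n,T(p,l))[0]-px for n,l,px in obs])
    s=least_squares(r,p0,loss="soft_l1"); return s.x,r(s.x).reshape(-1,2)
def go(p,R,p0=None,R0=None):
    s=env.get_state(); p0=s["position"] if p0 is None else p0; R0=s["tool_rot"] if R0 is None else R0
    return (R0.T@(np.array(p)-p0)*100).round(2), Ro.from_matrix(R0.T@R).as_rotvec(degrees=True).round(1)
E
python3 - <<'E'
from geo import *
def blue(n,x0,x1,y0,y1):
    f=env.grab_frame(n).astype(int); m=(f[...,2]>f[...,0]+50)&(f[...,2]>f[...,1]+40)
    v,u=np.nonzero(m[y0:y1,x0:x1]); P=np.c_[u+x0,v+y0].astype(float); c=P.mean(0)
    d=np.linalg.svd(P-c,full_matrices=0)[2][0]; t=(P-c)@d; print(n,len(P),c.round(1),(c+d*t.min()).round(1),(c+d*t.max()).round(1)); return c
ct=blue("top",350,385,200,260); cs=blue("scene",145,185,215,262)
U=[("top",(55,60,52),(218.7,209.5)),("top",(55,-60,52),(246.5,223.3)),("top",(-55,60,52),(204.1,235.3)),("top",(-55,-60,52),(232.9,249.5)),
("scene",(55,-60,52),(316.4,223.9)),("scene",(55,60,52),(354.7,229.3)),("scene",(-55,-60,52),(325,200.9)),("scene",(-55,60,52),(361.8,208.5))]
S=[("top",(235,75,10),(296.2,130.6)),("top",(235,-75,10),(333.8,141)),("top",(35,-75,10),(319.8,191.4)),("top",(35,75,10),(280.8,179.6)),
("scene",(235,-75,10),(213.5,347.9)),("scene",(235,75,10),(273.5,355.6)),("scene",(35,75,10),(281.6,288.8))]
M=[("top",(106,0,46),(370.8,200)),("scene",(106,0,46),(153.7,271.6)),
("top",(60,0,58),(369.2,211.6)),("top",(-70,0,58),(363.4,245)),("top",(-5,0,58),ct),("scene",(-5,0,58),cs)]
res={}
for n,o,p0 in(("unit",U,(.45,.2,-.5)),("station",S,(.6,0,-.25)),("mirror",M,(.45,-.2,-.1))):
    p,r=fit(o,p0); print(n,p.round(4),np.degrees(p[2]).round(1)); print(r.round(1).tolist()); res[n]=p.tolist()
json.dump(res,open("pose.json","w"))
u=res["unit"]
print("tip pix",proj("scene",T(u,(-23,0,106))),proj("top",T(u,(-23,0,106))))
E
```

```text
top 73 [365.9 228.5] [368.8 212. ] [363.1 244.2]
scene 88 [160.8 239.7] [156.6 254.6] [165.5 222.9]
unit [ 0.4676  0.2526 -0.4526] -25.9
[[-1.2, -1.6], [-0.0, -0.3], [-1.1, -0.7], [-0.7, 0.4], [-2.4, -0.2], [0.5, 2.8], [-2.7, -1.4], [-0.5, -1.6]]
station [ 0.6101 -0.0107 -0.2657] -15.2
[[-0.0, -0.6], [0.0, 0.2], [-0.6, -0.6], [0.3, -0.2], [-3.3, 0.8], [0.2, -0.9], [0.6, -3.2]]
mirror [ 0.4877 -0.2608 -0.1626] -9.3
[[-0.3, -0.7], [-0.3, 0.6], [-0.1, -0.5], [-0.3, 1.2], [0.3, 0.1], [0.0, -1.4]]
tip pix [[341.22823069 196.4584628 ]] [[220.00345344 233.51926753]]
```

```bash
python3 - <<'E'
from geo import *
u=json.load(open("pose.json"))["unit"]; R0=env.get_state()["tool_rot"]
for x,z in((-58,180),(-58,104),(-5,104)): print(go(T(u,(x,0,z))[0],R0)[0])
R=np.c_[-T(u,(1000,0,0))[0]+T(u,(0,0,0))[0],[0,0,0],[0,0,-1]];R[:,1]=np.cross(R[:,2],R[:,0]);print(go([0,0,0],R)[1])
E
```

```text
[-25.59 -17.03   6.51]
[-25.59 -17.03  14.11]
[-30.89 -17.07  14.11]
[-0.  -0.   0.5]
```

```bash
python3 -m creep '[[[-3.2,-2.1,0,0,0,0],[-6.4,-4.2,0,0,0,0],[-9.6,-6.3,0,0,0,0],[-12.8,-8.5,0,0,0,0],[-16,-10.6,0,0,0,0]]]' -1 40
python3 -m creep '[[[-3.2,-2.1,0,0,0,0],[-6.4,-4.3,0,0,0,0],[-9.6,-6.4,2,0,0,0],[-9.6,-6.4,4.5,0,0,0],[-9.6,-6.4,6.5,0,0,0]]]'
python3 -m creep '[[[0,0,2.5,0,0,0],[0,0,5,0,0,0],[0,0,7.6,0,0,0],[0,0,7.6,0,0,0]]]'
python3 - <<'E'
from geo import *
u=json.load(open("pose.json"))["unit"]; R0=env.get_state()["tool_rot"]
print(go(T(u,(-58,0,104))[0],R0)[0])
from look import *
a=tile(env.grab_frame("scene"),338,205,120,90); b=tile(env.grab_frame("top"),227,228,80,60)
cv2.imwrite("pics/u2.png",np.hstack([a,b]))
E
```

```text
t: 0.8
position: [0.357, 0.376, 0.2453]
tool_rot: [[-0.903, 0.429, 0.0], [0.429, 0.903, -0.0], [-0.0, -0.0, -1.0]]
ft_force: [0.3, 0.3, 0.6]
width: 0.0123
grasp_force: 0.0
t: 1.3
position: [0.4164, 0.2771, 0.1795]
tool_rot: [[-0.902, 0.432, 0.0], [0.432, 0.902, -0.0], [-0.0, 0.0, -1.0]]
ft_force: [0.2, 0.3, 0.4]
width: 0.0002
grasp_force: 0.0
t: 1.7
position: [0.4136, 0.2772, 0.1017]
tool_rot: [[-0.903, 0.429, -0.006], [0.429, 0.903, -0.003], [0.004, -0.005, -1.0]]
ft_force: [-0.7, 0.0, -0.1]
width: -0.0003
grasp_force: 0.0
[-0.14  0.15 -0.24]
```

View pics/u2.png

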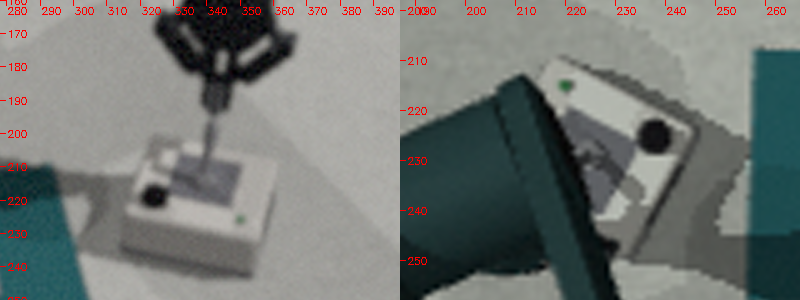

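The closed fingers, scene (341,190), stand behind the toggle, which is at (339,203), and in line with it. I push along tool -x.

```bash
python3 -m creep '[[[-1,0,0,0,0,0],[-2,0,0,0,0,0],[-3,0,0,0,0,0],[-4,0,0,0,0,0],[-4.6,0,0,0,0,0]]]'
python3 -m creep '[[[-0.4,0,0,0,0,0],[-0.9,0,0,0,0,0],[-0.9,0,0,0,0,0],[-0.9,0,0,0,0,0]]]'
python3 -m creep '[[[1,0,0,0,0,0],[3,0,0,0,0,0],[5,0,-3,0,0,0],[5,0,-7,0,0,0],[5,0,-11,0,0,0]]]'
python3 - <<'E'
from geo import *
from look import *
a=tile(env.grab_frame("scene"),338,212,72,54); b=tile(env.grab_frame("top"),227,228,80,60)
cv2.imwrite("pics/u3.png",np.hstack([a,b]))
u=json.load(open("pose.json"))["unit"]; print(proj("scene",T(u,[(-23,0,106),(23,0,106)])))
E
```

```text
t: 2.3
position: [0.4591, 0.2582, 0.1047]
tool_rot: [[-0.903, 0.43, 0.001], [0.43, 0.903, 0.0], [-0.001, 0.001, -1.0]]
ft_force: [-0.2, 0.1, 0.4]
width: 0.0
grasp_force: 0.0
t: 2.7
position: [0.4653, 0.2548, 0.1041]
tool_rot: [[-0.903, 0.429, -0.001], [0.429, 0.903, -0.0], [0.0, -0.0, -1.0]]
ft_force: [0.9, -0.5, 0.6]
width: 0.0
grasp_force: 0.0
t: 3.2
position: [0.4168, 0.2767, 0.2147]
tool_rot: [[-0.904, 0.428, -0.003], [0.428, 0.904, -0.001], [0.002, -0.003, -1.0]]
ft_force: [0.4, 0.2, 0.9]
width: 0.0001
grasp_force: 0.0
[[341.22823069 196.4584628 ]
 [338.15593061 206.72222476]]
```

View pics/u3.png

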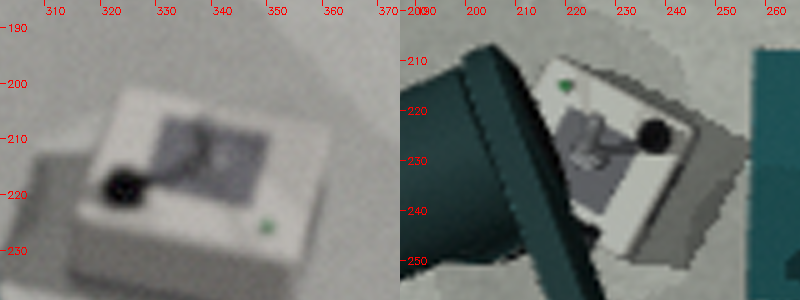

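The toggle now leans to +x, with its tip at scene (338,207) where the on stop was predicted. Now the mirror.

```bash
python3 - <<'E'
from geo import *
m=json.load(open("pose.json"))["mirror"]; a=m[2]
R=np.array([[-np.cos(a),np.sin(a)*-1*-1,0],[-np.sin(a),0,0],[0,0,-1.]]);R[:,1]=np.cross(R[:,2],R[:,0])
print(go([m[0],m[1],.18],R),R.round(3).tolist())
E
```

```text
(array([-29.05, -45.94,   3.75]), array([  0.4,   0.4, -16. ])) [[-0.987, 0.162, 0.0], [0.162, 0.987, 0.0], [0.0, 0.0, -1.0]]
```

```bash
python3 -m creep '[[[-2,-3.2,0,0,0,0],[-4.5,-7.2,0,0,0,0],[-7,-11.2,0,0,0,0],[-9.5,-15.2,0,0,0,0],[-12,-19,0,0,0,0]]]' 1
python3 -m creep '[[[-2.5,-4,0,0,0,0],[-5,-8,0,0,0,0],[-7.5,-12,0,0,0,-4],[-10,-15.8,0,0,0,-8],[-12.3,-19.4,0,0,0,-12]]]'
python3 - <<'E'
from geo import *
m=json.load(open("pose.json"))["mirror"]; a=m[2]
R=np.array([[-np.cos(a),0,0],[-np.sin(a),0,0],[0,0,-1.]]);R[:,1]=np.cross(R[:,2],R[:,0])
print(go([m[0],m[1],.13],R),env.get_state()["joints"].round(2))
E
```

```text
t: 3.8
position: [0.4451, 0.0525, 0.2135]
tool_rot: [[-0.904, 0.428, -0.002], [0.428, 0.904, 0.0], [0.002, -0.001, -1.0]]
ft_force: [1.3, 0.3, -0.1]
width: 0.0724
grasp_force: 0.0
t: 4.3
position: [0.4738, -0.1752, 0.2134]
tool_rot: [[-0.973, 0.229, -0.001], [0.229, 0.973, 0.001], [0.002, 0.001, -1.0]]
ft_force: [1.3, 0.7, 1.2]
width: 0.0855
grasp_force: 0.0
(array([-3.33, -8.02,  8.33]), array([ 0. , -0.1, -3.9])) [-0.49  0.26  1.75  0.    1.14 -1.83]
```

```bash
python3 -m creep '[[[-1.6,-4,0,0,0,-2],[-3.3,-8,1,0,0,-3.9],[-3.3,-8,4,0,0,-3.9],[-3.3,-8,6,0,0,-3.9],[-3.3,-8,6,0,0,-3.9]]]'
python3 - <<'E'
from geo import *
from look import *
m=json.load(open("pose.json"))["mirror"]; a=m[2]
R=np.array([[-np.cos(a),0,0],[-np.sin(a),0,0],[0,0,-1.]]);R[:,1]=np.cross(R[:,2],R[:,0])
print(go([m[0],m[1],.0495],R))
a=tile(env.grab_frame("scene"),161,235,104,78); b=tile(env.grab_frame("top"),367,222,80,60)
cv2.imwrite("pics/m2.png",np.hstack([a,b]))
print(proj("scene",T(m,[(0,42,75),(0,-42,75),(0,0,60)])),proj("top",T(m,(0,0,60))))
E
```

```text
t: 4.8
position: [0.4855, -0.2576, 0.1507]
tool_rot: [[-0.986, 0.166, -0.007], [0.166, 0.986, 0.005], [0.007, 0.004, -1.0]]
ft_force: [-0.6, 1.2, -0.3]
width: 0.0852
grasp_force: 0.0
(array([-0.34, -0.32, 10.12]), array([ 0.2, -0.4, -0.2]))
[[174.59511024 235.27599787]
 [144.06130093 235.3424509 ]
 [160.34428292 239.05671556]] [[366.50463642 227.20088621]]
```

View pics/m2.png

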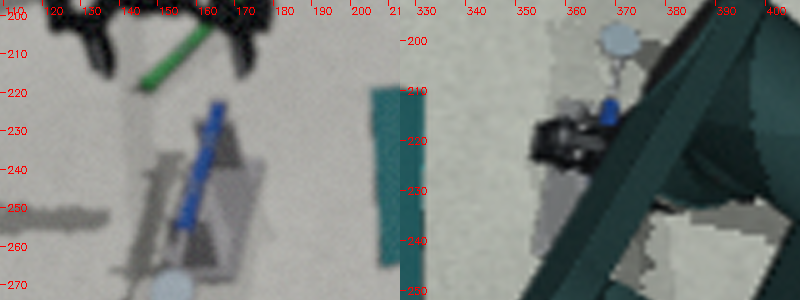

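The open fingers, scene (136,216) and (171,216), straddle the blue handle. I descend and grip.

```bash
python3 -m creep '[[[-0.3,-0.3,2,0,0,0],[-0.3,-0.3,4,0,0,0],[-0.3,-0.3,6,0,0,0],[-0.3,-0.3,8,0,0,0],[-0.3,-0.3,9,0,0,0]]]'
python3 -m creep '[[[0,0,1,0,0,0],[0,0,1,0,0,0]]]'
```

```text
t: 5.4
position: [0.4911, -0.2631, 0.0642]
tool_rot: [[-0.986, 0.165, 0.0], [0.165, 0.986, -0.0], [-0.0, -0.0, -1.0]]
ft_force: [-0.8, 0.9, 1.1]
width: 0.0853
grasp_force: 0.0
t: 5.6
position: [0.4908, -0.2634, 0.0541]
tool_rot: [[-0.986, 0.165, -0.001], [0.165, 0.986, 0.0], [0.001, 0.0, -1.0]]
ft_force: [0.1, -0.1, 0.2]
width: 0.0853
grasp_force: 0.0
```

```bash
python3 -m creep '[[[0,0,0,0,0,0],[0,0,0,0,0,0],[0,0,0,0,0,0],[0,0,0,0,0,0],[0,0,0,0,0,0]]]' -1 60
python3 -m creep '[[[0,0,0,0,0,0],[0,0,0,0,0,0],[0,0,0,0,0,0],[0,0,0,0,0,0],[0,0,0,0,0,0]]]'
```

```text
t: 6.1
position: [0.491, -0.2638, 0.0546]
tool_rot: [[-0.986, 0.166, 0.0], [0.166, 0.986, -0.0], [-0.0, -0.0, -1.0]]
ft_force: [1.4, 4.8, 2.2]
width: 0.0123
grasp_force: 2.5
t: 6.6
position: [0.4911, -0.2632, 0.0548]
tool_rot: [[-0.986, 0.166, 0.0], [0.166, 0.986, 0.001], [-0.0, 0.001, -1.0]]
ft_force: [1.3, 4.1, 6.0]
width: 0.0095
grasp_force: 59.2
```

```bash
python3 -m creep '[[[0,0,-1,0,0,0],[0,0,-2.5,0,0,0],[0,0,-5,0,0,0],[0,0,-8,0,0,0],[0,0,-11,0,0,0]]]'
python3 -m creep '[[[0,0,-4,0,0,0],[0,0,-8,0,0,0],[0,0,-9,0,0,0],[0,0,-9,0,0,0]]]'
python3 - <<'E'
from geo import *
from look import *
P=json.load(open("pose.json")); s=env.get_state(); R=s["tool_rot"]; p=s["position"]
# expected mirror in grip: offset along handle unknown
a=P["mirror"][2]; Rm=np.c_[-R[:,0],R[:,1]*1,-R[:,2]]; Rm[:,1]=np.cross(Rm[:,2],Rm[:,0])
c,sn=np.cos(a),np.sin(a); g=p-R[:,2]*.005  # grasp point
dx=np.array([P["mirror"][0]-.491,P["mirror"][1]+.2634])@[c,sn]; print("dx",dx)
G=g+Rm@np.array([.106+dx,0,-.0085]); E=g+Rm@np.array([.06+dx,0,0]); 
ps,pt=proj("scene",G)[0],proj("top",G)[0]; print(p,G,ps,pt,proj("scene",E)[0],proj("top",E)[0])
cv2.imwrite("pics/m3.png",np.hstack([tile(env.grab_frame("scene"),*ps.round(),80,60),tile(env.grab_frame("top"),*pt.round(),80,60)]))
E
```

```text
t: 7.1
position: [0.4905, -0.264, 0.1657]
tool_rot: [[-0.986, 0.165, -0.001], [0.165, 0.986, -0.0], [0.001, -0.001, -1.0]]
ft_force: [0.4, -0.4, 0.0]
width: 0.0093
grasp_force: 58.7
t: 7.5
position: [0.4918, -0.2648, 0.2568]
tool_rot: [[-0.986, 0.166, 0.004], [0.166, 0.986, -0.003], [-0.004, -0.003, -1.0]]
ft_force: [0.3, -0.1, 0.2]
width: 0.0095
grasp_force: 58.7
dx -0.00368889135765329
[ 0.49183545 -0.26476921  0.2567849 ] [ 0.59274758 -0.28171385  0.25371345] [133.94471092 215.13681951] [385.94972303 190.28082262] [137.8942691  199.14883579] [384.20170326 203.90942098]
```

View pics/m3.png

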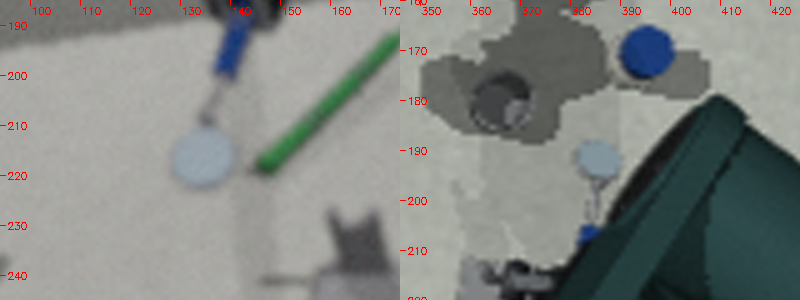

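The mirror is held and clear of the stand, with the glass at scene (134.5,216), top (385.5,192), within about 1 px of the prediction. I refine the station numerically and work out the approach.

```bash
cat >> geo.py <<'E'
def target(dx,off=(0,0,0),pose=None):
    """TCP pose with glass at view+off (station mm); dx = mirror origin ahead of grasp point along handle, m"""
    st=np.array(pose if pose is not None else json.load(open("pose.json"))["station"])
    S=Ro.from_euler("z",st[2]).as_matrix(); Rm=S@Ro.from_euler("y",20,degrees=True).as_matrix()
    G=T(st,np.array([0,0,60])+off)[0]; g=G-Rm@np.array([.106+dx,0,-.0085])
    R=np.c_[-Rm[:,0],Rm[:,1],-Rm[:,2]]; 
    return g+R[:,2]*.005,R
E
python3 - <<'E'
from geo import *
P=json.load(open("pose.json")); st=np.array(P["station"])
f=env.grab_frame("top"); f=cv2.cvtColor(cv2.GaussianBlur(f,(0,0),.7),cv2.COLOR_RGB2LAB).astype(float)
C=[(235,75,10),(235,-75,10),(35,-75,10),(35,75,10)]
def edges(p):
    out=[]
    for i in range(4):
        a,b=np.array(C[i],float),np.array(C[(i+1)%4],float); n=(a+b)/2-[135,0,10]; n/=np.linalg.norm(n)
        for t in np.linspace(.08,.92,25):
            q=a+t*(b-a); d=np.linspace(-14,14,57); L=T(p,q+d[:,None]*n); px=proj("top",L).astype(np.float32)
            pr=np.stack([cv2.remap(f[...,k].astype(np.float32),px[:,:1],px[:,1:],cv2.INTER_LINEAR)[:,0] for k in range(3)],1)
            g=pr[4:,1]-pr[:-4,1]; j=np.argmin(g)   # pinkness (a) falls going out
            if g[j]<-1.5: out.append((i,q,n,d[j+2]))
    return out
for _ in range(4):
    e=edges(st)
    for i in range(4): 
        x=[k[3] for k in e if k[0]==i]; print(i,len(x),np.median(x).round(1) if x else None,end=" | ")
    print(st.round(4))
    c0=st.copy(); pts=[T(c0,q+n*d)[0] for i,q,n,d in e]
    def r(p): return [((Ro.from_euler("z",-p[2]).as_matrix()@(w-[p[0],p[1],0])*1000-q)@n) for w,(i,q,n,d) in zip(pts,e)]
    st=least_squares(r,c0,loss="soft_l1").x
print(st,np.degrees(st[2]))
P["station2"]=st.tolist(); json.dump(P,open("pose.json","w"))
s=env.get_state()
for o in((-60,0,120),(-50,0,50),(0,0,0)):
    p,R=target(-.005,o,st); print(p.round(3),*go(p,R))
E
```

```text
0 0 None | 1 0 None | 2 0 None | 3 0 None | [ 0.6101 -0.0107 -0.2657]
0 0 None | 1 0 None | 2 0 None | 3 0 None | [ 0.6101 -0.0107 -0.2657]
0 0 None | 1 0 None | 2 0 None | 3 0 None | [ 0.6101 -0.0107 -0.2657]
0 0 None | 1 0 None | 2 0 None | 3 0 None | [ 0.6101 -0.0107 -0.2657]
[ 0.61006461 -0.0107051  -0.26574722] -15.226194260441703
[0.462 0.03  0.218] [ 7.6  28.42  3.54] [-0.9 19.8  5.6]
[0.471 0.027 0.148] [ 6.59 28.31 10.54] [-0.9 19.8  5.6]
[0.52  0.014 0.098] [ 1.6  27.81 15.52] [-0.9 19.8  5.6]
```

```bash
python3 -m creep '[[[2,3,0,0,0,0],[4,6.5,0,0,0,0],[6,10,0,0,0,0],[7.6,13.5,0,0,0,0],[7.6,17,0,0,0,0]]]'
python3 -m creep '[[[0,3.5,0,0,0,0],[0,7,0,0,0,0],[0,9.5,1,-0.2,5,1.4],[0,11.4,2,-0.5,10,2.8],[0,11.4,3.5,-0.9,15,4.2]]]'
python3 - <<'E'
from geo import *
P=json.load(open("pose.json")); st=np.array(P["station"])
f=cv2.GaussianBlur(env.grab_frame("top"),(0,0),.6).astype(np.float32).sum(2)/3
C=[(235,75,10),(235,-75,10),(35,-75,10),(35,75,10)]
def edges(p):
    out=[]
    for i in range(4):
        a,b=np.array(C[i],float),np.array(C[(i+1)%4],float); n=(a+b)/2-[135,0,10]; n/=np.linalg.norm(n)
        for t in np.linspace(.08,.92,25):
            q=a+t*(b-a); d=np.linspace(-14,14,57); px=proj("top",T(p,q+d[:,None]*n)).astype(np.float32)
            pr=cv2.remap(f,px[:,:1],px[:,1:],cv2.INTER_LINEAR)[:,0]
            g=pr[6:]-pr[:-6]; j=np.argmin(g)
            if -60<g[j]<-5: out.append((i,q,n,d[j+3]))
    return out
for _ in range(4):
    e=edges(st)
    for i in range(4):
        x=[k[3] for k in e if k[0]==i]; print(i,len(x),np.percentile(x,[25,50,75]).round(1) if x else None,end=" | ")
    print(st.round(4))
    c0=st.copy(); pts=[T(c0,q+n*d)[0] for i,q,n,d in e]
    def r(p): return [((Ro.from_euler("z",-p[2]).as_matrix()@(w-[p[0],p[1],0])*1000-q)@n) for w,(i,q,n,d) in zip(pts,e)]
    if len(e)>20: st=least_squares(r,c0,loss="soft_l1").x
print(st,np.degrees(st[2])); P["station2"]=st.tolist(); json.dump(P,open("pose.json","w"))
for o in((-50,0,50),(0,0,0)):
    p,R=target(-.005,o,st); print(p.round(3),*go(p,R))
print(env.get_state()["joints"].round(2))
E
```

```text
t: 8.15
position: [0.4404, -0.0815, 0.2522]
tool_rot: [[-0.986, 0.166, -0.006], [0.166, 0.986, 0.002], [0.006, 0.001, -1.0]]
ft_force: [1.0, 0.0, -1.0]
width: 0.0095
grasp_force: 58.7
t: 8.65
position: [0.4626, 0.0313, 0.2181]
tool_rot: [[-0.938, 0.237, -0.255], [0.227, 0.972, 0.068], [0.264, 0.006, -0.965]]
ft_force: [-0.3, -1.0, -0.8]
width: 0.0094
grasp_force: 58.7
0 24 [-3.  -1.5  0. ] | 1 23 [-7.8 -4.  -2.5] | 2 6 [-5.2  4.5  9.8] | 3 17 [-1.5 -0.5  0. ] | [ 0.6101 -0.0107 -0.2657]
0 25 [-1.5  0.5  2.5] | 1 24 [-4.6 -1.5 -0.5] | 2 7 [-2.8  4.   7. ] | 3 17 [-2.5 -2.  -1.5] | [ 0.6101 -0.0042 -0.2942]
0 25 [-1.   0.5  2.5] | 1 24 [-4.1 -1.5 -0.9] | 2 5 [-8.5  3.5  5.5] | 3 17 [-2.5 -2.  -1.5] | [ 0.6103 -0.0036 -0.2978]
0 25 [-1.5  0.5  2. ] | 1 24 [-4.6 -1.  -0.5] | 2 5 [-8.  4.  6.] | 3 17 [-2.5 -1.5 -1. ] | [ 0.6106 -0.0039 -0.2973]
[ 0.61082553 -0.00357734 -0.30034818] -17.208683219263985
[0.474 0.039 0.148] [-2.59  1.12  6.21] [-0.8  4.3  3.3]
[0.521 0.024 0.098] [-8.75  0.8   9.68] [-0.8  4.3  3.3]
[-0.12  0.34  1.66  0.04  1.41 -1.46]
```

```bash
python3 - <<'E'
from geo import *
from look import tile
P=json.load(open("pose.json"))
th=np.linspace(0,2*np.pi,40)
ring=np.array([100,0,233])+31*(np.c_[np.cos(th)*np.cos(np.pi/6),np.sin(th),-np.cos(th)*.5])
col=np.array([[205,0,10],[205,0,320]]); plate=np.array([(235,75,10),(235,-75,10),(35,-75,10),(35,75,10),(235,75,10)])
cast=np.array([[40,-49,94],[40,49,94]]); mk=np.array([[40,0,94],[60,0,94]])
out=[]
for n,(cx,cy,w,h,W,H) in(("top",(308,162,70,84,500,600)),("scene",(245,285,80,160,300,600))):
    o=tile(env.grab_frame(n),cx,cy,w,h,W,H); k=W/w
    for key,c in(("station",(0,255,0)),("station2",(255,0,255))):
        for L in(ring,col,plate,cast,mk):
            q=((proj(n,T(P[key],L))-[cx-w/2,cy-h/2])*k+0).round().astype(np.int32)
            cv2.polylines(o,[q.reshape(-1,1,2)],False,c,1)
    out.append(o)
cv2.imwrite("pics/ov.png",np.hstack(out))
E
```

```text
(no output)
```

View pics/ov.png

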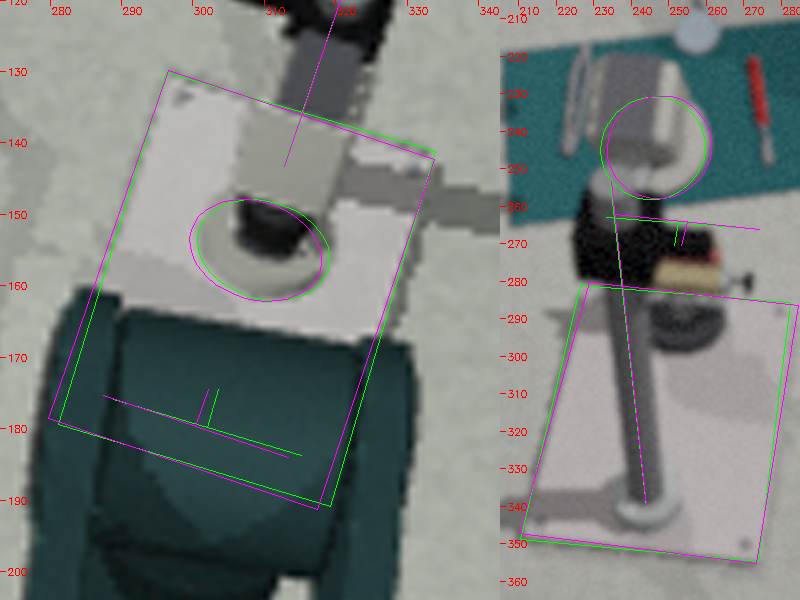

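The station outline, green in the overlay, matches the plate and the ring light (top tile, ring from 190 to 330 across). The magenta one was spoiled by the arm hiding the near plate edge. I refit the edges on the first, unobstructed picture.

```bash
python3 - <<'E'
from geo import *
P=json.load(open("pose.json"))
im=cv2.imread("pics/top0.png").astype(np.float32).mean(2); f=cv2.GaussianBlur(im,(0,0),1)
C=[(235,75,10),(235,-75,10),(35,-75,10),(35,75,10)]
for half in(0.,.5):   # pixel centre convention
  st=np.array(P["station"])
  for it in range(4):
    e=[]
    for i in range(4):
        a,b=np.array(C[i],float),np.array(C[(i+1)%4],float); n=(a+b)/2-[135,0,10]; n/=np.linalg.norm(n)
        for t in np.linspace(.06,.94,30):
            q=a+t*(b-a); d=np.linspace(-9,9,37); px=(((proj("top",T(st,q+d[:,None]*n))+.5-half)*800/560)-.5).astype(np.float32)
            pr=cv2.remap(f,px[:,:1],px[:,1:],cv2.INTER_LINEAR)[:,0]; g=pr[6:]-pr[:-6]; j=np.argmin(g)
            if -60<g[j]<-5: e.append((i,q,n,d[j+3]))
    pts=[T(st,q+n*d)[0] for i,q,n,d in e]
    def r(p): return [((Ro.from_euler("z",-p[2]).as_matrix()@(w-[p[0],p[1],0])*1000-q)@n) for w,(i,q,n,d) in zip(pts,e)]
    st=least_squares(r,st,loss="soft_l1").x
  for i in range(4):
    x=[k[3] for k in e if k[0]==i]; print(i,len(x),np.percentile(x,[25,50,75]).round(1),end=" | ")
  print(half,st.round(4),np.degrees(st[2]).round(2))
P["station2"]=st.tolist(); json.dump(P,open("pose.json","w"))
E
```

```text
0 29 [-3.  -2.5  0.5] | 1 25 [-2.5 -1.5 -1.5] | 2 17 [-2.  -1.5 -0.5] | 3 26 [-2.  -2.  -1.5] | 0.0 [ 0.6113 -0.007  -0.2829] -16.21
0 29 [-3.  -2.5  0.5] | 1 25 [-2.5 -2.  -1.5] | 2 17 [-2.  -1.5 -1. ] | 3 25 [-2.  -2.  -1.5] | 0.5 [ 0.6096 -0.0086 -0.2846] -16.31
```

```bash
python3 - <<'E'
from geo import *
P=json.load(open("pose.json")); P["station"]=[.6103,-.0085,np.radians(-16)]; json.dump(P,open("pose.json","w"))
for o in((-40,0,40),(0,0,0)):
    p,R=target(-.005,o); print(p.round(3),*go(p,R))
E
```

```text
[0.482 0.028 0.138] [-3.93  0.39  7.1 ] [-0.4  4.7  2.2]
[0.52  0.017 0.098] [-8.84  0.22  9.9 ] [-0.4  4.7  2.2]
```

```bash
python3 -m creep '[[[-1,0.1,1.8,0,2,1],[-2,0.2,3.5,-0.2,4,2],[-3,0.3,5.2,-0.4,4.7,2.2],[-3.9,0.4,7,-0.4,4.7,2.2],[-3.9,0.4,7,-0.4,4.7,2.2]]]'
cat > gl.py <<'E'
from geo import *
def glass(show=False):
    s=env.get_state(); R=s["tool_rot"]; p=s["position"]
    Rm=np.c_[-R[:,0],R[:,1],-R[:,2]]; g=p-R[:,2]*.005; obs=[]
    for n in("scene","top"):
        f=env.grab_frame(n).astype(int); c=proj(n,g+Rm@np.array([.101,0,-.0085]))[0]
        x,y=c.round().astype(int); w=11; a=f[y-w:y+w+1,x-w:x+w+1]
        m=((a[...,2]-a[...,0])>14)&(a[...,1]>110)&((a[...,2]-a[...,0])<70)
        k,lab,stt,cen=cv2.connectedComponentsWithStats(m.astype(np.uint8))
        j=1+np.argmax(stt[1:,4]) if k>1 else 0
        o=cen[j]+[x-w,y-w]; obs.append(o); print(n,"pred",c.round(1),"obs",o.round(1),"area",stt[j,4],"box",stt[j,2:4])
    return p,R,Rm,g,obs
if __name__=="__main__":
    p,R,Rm,g,obs=glass(); print("p",p.round(4))
    for half in(0,.5):
        r=lambda q:np.concatenate([proj(n,q)[0]-o-half for n,o in zip(("scene","top"),obs)])
        q=least_squares(r,g+Rm@np.array([.101,0,0])).x
        st=json.load(open("pose.json"))["station"]; S=Ro.from_euler("z",st[2]).as_matrix()
        print("glass in mirror axes from grasp mm",(Rm.T@(q-g)*1000).round(1),"station mm",(S.T@(q-[st[0],st[1],0])*1000).round(1),"res",r(q).round(2))
    print("lean z-axis in station",(S.T@Rm@[np.sin(np.radians(25)),0,np.cos(np.radians(25))]).round(3))
E
python3 gl.py
```

```text
t: 9.3
position: [0.4812, 0.0282, 0.1401]
tool_rot: [[-0.904, 0.276, -0.327], [0.26, 0.961, 0.094], [0.34, 0.0, -0.94]]
ft_force: [-0.1, 0.5, -0.5]
width: 0.0095
grasp_force: 58.7
scene pred [257.8 238.8] obs [261.6 237.9] area 23 box [ 4 11]
top pred [295.  200.7] obs [295. 201.] area 529 box [23 23]
p [0.4812 0.0282 0.1401]
glass in mirror axes from grasp mm [98.1  6.2 -7.8] station mm [-42.9   5.9 104.2] res [-1.4   0.02 -1.86 -0.28]
glass in mirror axes from grasp mm [ 98.1   6.1 -11.1] station mm [-44.    5.7 101.1] res [-1.85  0.02 -2.45 -0.36]
lean z-axis in station [ 0.706 -0.001  0.709]
```

```bash
sed -i 's/-.0085\])$/-.0135])/; s/\[.106+dx,0,-.0085\]/[.106+dx,0,-.0135]/' geo.py; grep -n 0135 geo.py
python3 - <<'E'
from geo import *
# lifted-pose data: solve dx, pitch with handle axis at TCP
p=np.array([.49183545,-.26476921,.2567849]); R=Ro.from_euler("z",-9.5,degrees=True).as_matrix()
for half in(0,-.5):
  obs=[("scene",(134.6,216),(.106,0,-.0085)),("top",(385.6,192),(.106,0,-.0085)),("scene",(139,200),(.06,0,0)),("top",(384,205.6),(.06,0,0))]
  r=lambda q:np.concatenate([proj(n,p+R@(Ro.from_euler("zy",q[1:3]).as_matrix()@(np.array(l))+[q[0],0,0]))[0]-np.array(o)-half for n,o,l in obs])
  s=least_squares(r,[0,0,0]); print(half,s.x[0]*1000,np.degrees(s.x[1:]),r(s.x).round(1))
for d in(-.006,):
    q,Rt=target(d); print(go(q,Rt))
E
```

```text
21:    G=T(st,np.array([0,0,60])+off)[0]; g=G-Rm@np.array([.106+dx,0,-.0135])
0 -8.050054132433138 [-0.66424323  0.96490164] [ 0.   0.  -0.1  0.1 -0.4 -0.1 -0.3 -0.1]
-0.5 -7.057482272529968 [-0.24694495 -0.72068318] [ 0.4 -0.1  0.5 -0.   0.   0.1  0.2  0. ]
(array([-5.34, -0.01,  2.33]), array([ 0.1,  0.3, -0. ]))
```

```bash
python3 -m creep '[[[-1.4,0,0.6,0,0,0],[-2.8,0,1.2,0,0,0],[-4.2,0,1.8,0,0,0],[-5,0,2.1,0,0.3,0],[-5.4,0,2.3,0,0.3,0]]]'
python3 -m creep '[[[0,0,0,0,0,0],[0,0,0,0,0,0],[0,0,0,0,0,0]]]'
python3 - <<'E'
from geo import *
from look import tile
print([go(*target(d)) for d in(-.007,)])
s=env.get_state(); R=s["tool_rot"]; p=s["position"]; Rm=np.c_[-R[:,0],R[:,1],-R[:,2]]
a=np.radians(25); Rg=Rm@Ro.from_euler("y",a).as_matrix(); G=p+Rm@np.array([.106-.0073,0,-.0085])
th=np.linspace(0,2*np.pi,40); ci=G+(.016*np.c_[np.cos(th),np.sin(th),0*th])@Rg.T
st=json.load(open("pose.json"))["station"]; V=T(st,(0,0,60)); A=T(st,(55,0,115))
print("aim in glass",(Rg.T@(A[0]-G)*1000).round(1),"glass-view",((G-V[0])*1000).round(1))
out=[]
for n,w,h,W in(("top",56,84,400),("scene",56,84,400)):
    c=proj(n,G)[0].round(); o=tile(env.grab_frame(n),*c,w,h,W,600); k=W/w
    f=lambda L:((proj(n,L)-c+[w/2,h/2])*k).round().astype(np.int32).reshape(-1,1,2)
    cv2.polylines(o,[f(ci)],True,(0,255,0),1); cv2.polylines(o,[f(np.vstack([T(st,(40,-49,94)),T(st,(40,49,94))]))],False,(255,0,255),1)
    cv2.circle(o,tuple(int(v) for v in f(V)[0,0]),3,(0,0,255),-1); out.append(o)
cv2.imwrite("pics/fin.png",np.hstack(out))
E
```

```text
t: 9.9
position: [0.5252, 0.0163, 0.1007]
tool_rot: [[-0.903, 0.276, -0.33], [0.259, 0.961, 0.096], [0.343, 0.001, -0.939]]
ft_force: [-0.4, 0.3, 0.1]
width: 0.0097
grasp_force: 58.7
t: 10.2
position: [0.5241, 0.0168, 0.102]
tool_rot: [[-0.903, 0.276, -0.329], [0.259, 0.961, 0.095], [0.343, 0.001, -0.939]]
ft_force: [-0.0, -1.0, -0.5]
width: 0.0096
grasp_force: 58.7
[(array([ 0.02, -0.05,  0.02]), array([ 0.1, -0. ,  0. ]))]
aim in glass [ 0.1 -0.5 77.6] glass-view [0.2 0.6 0.2]
```

View pics/fin.png

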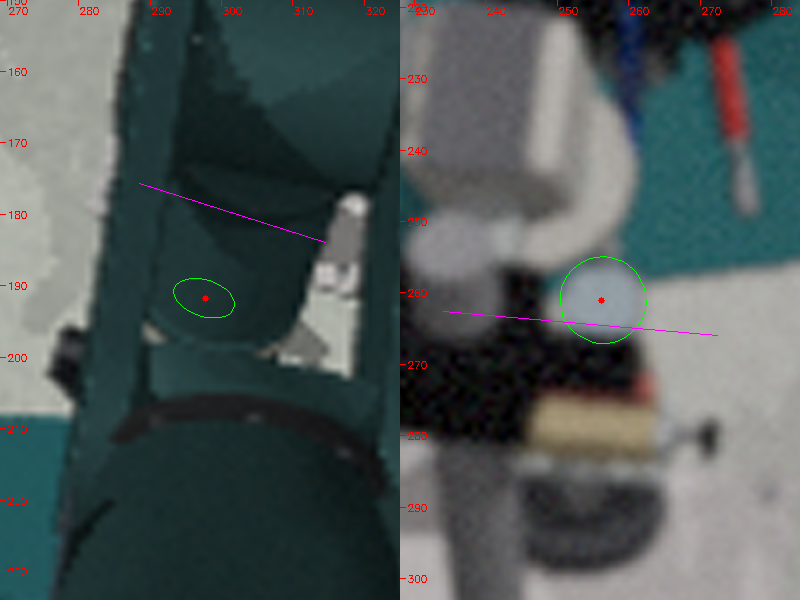

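The glass at scene (256,261) sits inside the predicted outline at the viewing place, clear of the cast. The top view is hidden by the wrist. The mirror is steady, so I hand in.

```bash
python3 -m creep '[[[0,0,0,0,0,0],[0,0,0,0,0,0],[0,0,0,0,0,0],[0,0,0,0,0,0],[0,0,0,0,0,0]]]'; python3 -c "
from workcell import env
print(env.job_done())"
```

```text
t: 10.8
position: [0.5244, 0.0167, 0.1018]
tool_rot: [[-0.903, 0.276, -0.329], [0.259, 0.961, 0.095], [0.342, 0.001, -0.94]]
ft_force: [-0.1, 0.7, -0.6]
width: 0.0095
grasp_force: 58.7
the job is handed in; nothing more can be done
None
```

I handed the job in at about 10.8 s, but no verdict came back: the toggle is flipped to on, and the arm holds the mirror steady with the glass at the viewing place, by my estimate within 1 mm of it and of the aim line (relative to my station fit, good to about 3 mm).

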